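# Split up a stacked reagent kit

### The arm

A 6-joint arm with a two-finger parallel gripper is mounted at the origin on a cart in front of the work surface, level with it; the furniture and walls round the work are solid. World frame = base frame: x ahead of the robot, y to its left, z up, the work surface at z = 0. Lengths are in mm, angles in rad, forces in N, time in s.
With the tool pointing down it reaches from about 300 to 850 mm from the base axis. Payload 5.4 kg.
Tool frame: the origin (TCP) lies at the very end of the fingers, on their centre line; the grasp point (between the pads) lies 19 mm behind it; z points along the fingers, y is the line along which they close (so a half turn about z gives the same grasp; the last joint's range is limited). The gripper opens to 85 mm and grips with 20 to 120 N. Pads are 22 mm wide; open, the fingers measure 114 mm over their backs; the gripper's body (76 mm by 85 mm) begins 54 mm behind the grasp point. The pads swing forward as they close: fully open they stand 13 mm farther back than shut.
Start: joints at [1.034, 0.158, 1.597, -0, 1.386, -0.21], TCP at [184.593, 544.547, 231.299] pointing down, gripper open.
Joint ranges: [-2.91, 2.91], [-0.94, 2.29], [0.18, 2.7], [-1.29, 4.43], [0.17, 2.64], [-3, 3]. Speed limits (rad/s): [2.57, 2.57, 3.14, 3.14, 3.14, 3.14].

### API

Orientations are given as a rotation vector (axis times angle).
In Python, from station import r gives the robot as it stands.
- The arm moves only by the tool send_rows, never from a script. Its argument "series" is a list of rows, each a list of 5 numbers: the finger opening in m, from 0 to 0.0854, then the shift along the world's x, y, z in m, then the turn about the world's z in rad. A call has 1 to 8 rows; each row shifts and turns the commanded pose from where the row before left it; what a row does not reach is not made up. A row lasts 1/8 s, in which the tool goes at most 62.5 mm and 10.7 degrees, less where a joint would pass 70% of its speed; a pose out of reach is approached as far as the arm can. A call with a gripper value outside its range is refused whole. The fingers move at their own pace and stop on an object; "grip_force" is the grip in N (left out, the last holds). Time passes only in rows, so rows that do not move let the fingers close. It gives the time, the measured TCP pose, the force, the opening and the grip force at its end, in the units of the state.
- r.state(): the state, without advancing time (a new reading comes with each control period).
- r.snapshot(name): name is "side" or "top"; returns a dict with "pixels" (420x560x3 uint8, red, green, blue), "fx", "fy", "cx", "cy" (pixels), "dist" ([k1, k2, p1, p2, k3] as OpenCV has them; the pictures are not rectified), "position" and "rotation" of the camera in the world. Camera axes: x right, y up, looking along -z (the intrinsics and any distortion apply to the point x, -y, -z); pixel columns grow to the right and rows downward; lengths in mm; the calibration is good to about 2 mm. A picture is of the moment at which its call begins. There is no depth.
- r.finish_job(): hands the job in; it is judged then, once.
Trained networks look in the newest picture that a camera, given by its name, has taken for a name from the list of things; names that differ only in an ending like _2 or _b are one class to them, and where a whole thing is asked for, a point or a joint stands for the part that bears it (a point fixed in the world has none). Each returns a list of dicts, best first, with "conf" (0 to 1); they miss things now and then, are a little off and sometimes report something else, mostly with a low value. They report only what shows in the picture. A call takes as long as a camera call.
- r.cut_out(camera, query): "mask" (420x560 bool, what is visible of it) and "rect" ([left, top, width, height] in pixels, round what is visible of it).
- r.landmark_of(camera, query): "xy" ([column, row] in pixels: a listed point, or the origin of a listed thing).
The state is a dict: "clock": time; "q": joint angles; "qd": joint speeds; "joint_efforts": joint torques, N m; "tool_pos": TCP position; "tool_rot": TCP orientation; "ft_force": force on the tool from outside, world axes, zero at the start; "torque": the same for the moment, N m; "opening": opening from 0.0 (shut) to 1.0 (fully open); "grasp_force": force on a finger pad.
Only numpy, scipy, OpenCV 4.12 (cv2) and the standard library are available. Lean on these libraries where they do the work, as an engineer would, in place of code of your own. Each camera call takes 0.05 s, during which the arm holds its last target. There are 200 camera calls.

### The job

A reagent kit has been delivered as a stack of four cartons, and its parts are stored apart. Take the stack down and set each carton, label up, flat in the middle of the tray of its own colour with its long side along the tray's long side. Keep the cartons level all the time, and do not move the timer or the black marker.

Things in the scene. Friction and masses are not known exactly. Their poses are not given: they have to be found in the camera images.
- carton_red: closed rigid red carton, 64 mm (its x) by 96 mm (its y, long side) by 30 mm high, about 0.1 kg, blank white label on top; at the start at the bottom of the stack. Origin: centre of its underside; z up. Grip it across its 64 mm side (along its x).
- carton_yellow: closed rigid yellow carton, 52 mm (its x) by 80 mm (its y, long side) by 27 mm high, about 0.1 kg, blank white label on top; at the start second from the bottom, on the red one. Origin: centre of its underside; z up. Grip it across its 52 mm side (along its x).
- carton_green: closed rigid green carton, 40 mm (its x) by 64 mm (its y, long side) by 22 mm high, about 0.1 kg, blank white label on top; at the start third from the bottom, on the yellow one. Origin: centre of its underside; z up. Grip it across its 40 mm side (along its x).
- carton_blue: closed rigid blue carton, 28 mm (its x) by 48 mm (its y, long side) by 20 mm high, about 0.1 kg, blank white label on top; at the start on top of the stack, on the green one. Origin: centre of its underside; z up. Grip it across its 28 mm side (along its x).
- tray_red: shallow red plastic tray with a black pad (58 x 90 mm) in its middle, fixed to the bench, outside 90 mm (its x) by 122 mm (its y, long side), floor 3 mm thick, lip 3 mm thick reaching 6 mm above the bench. Origin: centre of its underside; z up. Long axis is y.
- tray_yellow: shallow yellow plastic tray with a black pad (58 x 90 mm) in its middle, fixed to the bench, outside 90 mm (its x) by 122 mm (its y, long side), floor 3 mm thick, lip 3 mm thick reaching 6 mm above the bench. Origin: centre of its underside; z up. Long axis is y.
- tray_green: shallow green plastic tray with a black pad (58 x 90 mm) in its middle, fixed to the bench, outside 90 mm (its x) by 122 mm (its y, long side), floor 3 mm thick, lip 3 mm thick reaching 6 mm above the bench. Origin: centre of its underside; z up. Long axis is y.
- tray_blue: shallow blue plastic tray with a black pad (58 x 90 mm) in its middle, fixed to the bench, outside 90 mm (its x) by 122 mm (its y, long side), floor 3 mm thick, lip 3 mm thick reaching 6 mm above the bench. Origin: centre of its underside; z up. Long axis is y.
- timer: white bench timer, 59 x 70 x 29 mm, loose on the bench, to be left alone; origin at the centre of its underside
- black_marker: black marker pen, 138 mm long (its y), 14 mm high, loose on the bench, to be left alone; origin at the centre of its underside

How it is judged (in metres and radians):
At the end, for the whole second after the job is handed in: Each of the four cartons lies flat (within 0.08 rad) on the floor of the tray of its own colour (underside within 6 mm of the tray's underside height), label up, its centre within 12 mm of the tray's centre and its long side within 0.2 rad of the tray's, at rest and released (horizontal distance between carton_red and tray_red below 0.012 m and angle between the y axis of carton_red and the y axis of tray_red, either way round below 0.2 rad and z of carton_red in the frame of tray_red below 0.006 m and angle between each of carton_red, carton_yellow, carton_green, carton_blue's own z axis and vertical below 0.08 rad and linear speed of each of carton_red, carton_yellow, carton_green, carton_blue below 0.02 m/s and contact force between the fingers and carton_red below 0.1 N and horizontal distance between carton_yellow and tray_yellow below 0.012 m and angle between the y axis of carton_yellow and the y axis of tray_yellow, either way round below 0.2 rad and z of carton_yellow in the frame of tray_yellow below 0.006 m and contact force between the fingers and carton_yellow below 0.1 N and horizontal distance between carton_green and tray_green below 0.012 m and angle between the y axis of carton_green and the y axis of tray_green, either way round below 0.2 rad and z of carton_green in the frame of tray_green below 0.006 m and contact force between the fingers and carton_green below 0.1 N and horizontal distance between carton_blue and tray_blue below 0.012 m and angle between the y axis of carton_blue and the y axis of tray_blue, either way round below 0.2 rad and z of carton_blue in the frame of tray_blue below 0.006 m and contact force between the fingers and carton_blue below 0.1 N); the robot touches nothing.
It fails at once if a carton tipped by more than 0.5 rad (angle between any of carton_red, carton_yellow, carton_green, carton_blue's own z axis and vertical above 0.5 rad).
It fails at once if the timer or the black marker moved by more than 20 mm (distance of any of timer, black_marker from where it was at the start of the episode above 0.02 m).
It also fails if it takes over 109 s, if anything falls off the work surface, if the arm or the gripper's body presses on something with over 40 N, if the wrist force passes 120 N, or if a joint passes its speed limit or range.

## Working session

There is one attempt and no reset: what is moved stays moved. The work goes in short steps, Python scripts to look and compute and a tool call to move; the robot and the scene stay as the last step left them, time stands still between calls to the robot, and variables do not carry over. Pictures are saved under pics/ and viewed, at most 14 in all, crops included, and the job is handed in when it is done.

Besides the shell and the picture viewer there is one more tool, called after "Call:" in YAML: its name, and indented under it one key for each argument. send_rows: Moves the arm, as the interface text tells. Its arguments: {"type":"object","properties":{"series":{"type":"array","items":{"type":"array","items":{"type":"number"}}},"grip_force":{"type":"number"}},"required":["series"]}

```bash
mkdir -p pics
cat > h.py <<'E'
import numpy as np, cv2
from station import r
def snap(n): return r.snapshot(n)
def cam(s):
    K=np.array([[s['fx'],0,s['cx']],[0,s['fy'],s['cy']],[0,0,1.]]); R=np.array(s['rotation'],float)
    if R.ndim==1: R=cv2.Rodrigues(R)[0]
    return K,np.array(s['dist'],float),R,np.array(s['position'],float)
def pix2w(s,px,z):
    K,d,R,p=cam(s)
    u=cv2.undistortPoints(np.array(px,float).reshape(-1,1,2),K,d).reshape(-1,2)
    v=np.c_[u[:,0],-u[:,1],-np.ones(len(u))]@R.T
    return p+v*((z-p[2])/v[:,2])[:,None]
def w2pix(s,P):
    K,d,R,p=cam(s)
    c=(np.array(P,float).reshape(-1,3)-p)@R
    return cv2.projectPoints(c*[1,-1,-1],np.zeros(3),np.zeros(3),K,d)[0].reshape(-1,2)
def save(s,n): cv2.imwrite('pics/'+n+'.png',s['pixels'][:,:,::-1])
E
python3 - <<'E'
from h import *
for c in ('top','side'):
    s=snap(c); save(s,c+'0'); print(c,s['position'],s['rotation'],s['fx'],s['cx'],s['cy'],s['dist'])
    for q in ['carton_red','carton_yellow','carton_green','carton_blue','tray_red','tray_yellow','tray_green','tray_blue','timer','black_marker']:
        m=r.cut_out(c,q)[:2]; 
        for k in m:
            o=''
            if c=='top':
                z=dict(carton_red=30,carton_yellow=57,carton_green=79,carton_blue=99).get(q,6)
                mm=k['mask'].astype(np.uint8)
                cn=max(cv2.findContours(mm,0,2)[0],key=cv2.contourArea).reshape(-1,2)
                w=pix2w(s,cn,z)[:,:2].astype(np.float32); o=cv2.minAreaRect(w)
            print(q,round(k['conf'],2),k['rect'],o)
print(r.state())
E
```

```text
top [ 345.44061638 -255.929768   1221.72320296] [ 0.11697983 -0.10167882 -1.57748033] 481.83476282858055 274.81504553594056 205.86578511973292 [-0.07680786  0.          0.          0.          0.        ]
carton_red 0.79 [306.8, 217.0, 41.5, 28.1] ((445.5213928222656, -373.7542724609375), (60.965938568115234, 98.4613265991211), 9.162506103515625)
carton_yellow 0.78 [309.8, 213.5, 36.4, 31.6] ((448.59185791015625, -370.78558349609375), (51.82175827026367, 81.57391357421875), 8.121627807617188)
carton_yellow 0.36 [316.7, 223.9, 23.9, 15.1] ((451.78912353515625, -373.8053894042969), (48.841583251953125, 31.632972717285156), 89.40031433105469)
carton_green 0.53 [313.6, 219.6, 27.9, 23.1] ((445.0425720214844, -370.2811279296875), (64.26082611083984, 40.539817810058594), 89.40882873535156)
tray_red 0.59 [244.1, 203.1, 49.3, 43.7] ((468.93426513671875, -224.78244018554688), (92.95726776123047, 123.1762466430664), 7.564392566680908)
tray_yellow 0.84 [194.2, 135.8, 50.0, 39.0] ((646.8919067382812, -99.44198608398438), (88.94684600830078, 119.55339050292969), 4.710413455963135)
tray_green 0.62
[... 1333 characters left out ...]
{'clock': 1.1, 'q': array([ 1.03386625e+00,  1.58395280e-01,  1.59700851e+00,  1.95439900e-05,
        1.38621575e+00, -2.10109390e-01]), 'qd': array([-9.51564035e-04, -1.25692570e-03, -3.05175056e-04,  7.00843169e-05,
        2.21749723e-03, -6.24880739e-05]), 'joint_efforts': array([ 5.67891730e-04, -3.96018863e+01, -3.31702709e+01, -1.67762441e-04,
        7.64328070e-04,  5.42625891e-07]), 'tool_pos': array([184.60162606, 544.53694327, 231.29752928]), 'tool_rot': array([-5.11088097e-01, -3.09971278e+00,  2.83202684e-05]), 'ft_force': array([ 0.28230708, -0.27524256,  0.64288022]), 'torque': array([-0.05223274,  0.02529397, -0.00402121]), 'grasp_force': 0.0, 'opening': 1.0027480726986744}
```

Run:
```python
from h import *
s=snap('top')
im=s['pixels'][120:310,150:400,::-1]; cv2.imwrite('pics/t1.png',cv2.resize(im,None,fx=3,fy=3,interpolation=cv2.INTER_CUBIC))
s=snap('side')
im=s['pixels'][180:360,170:420,::-1]; cv2.imwrite('pics/s1.png',cv2.resize(im,None,fx=3,fy=3,interpolation=cv2.INTER_CUBIC))
```

```text
(no output)
```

View pics/t1.png

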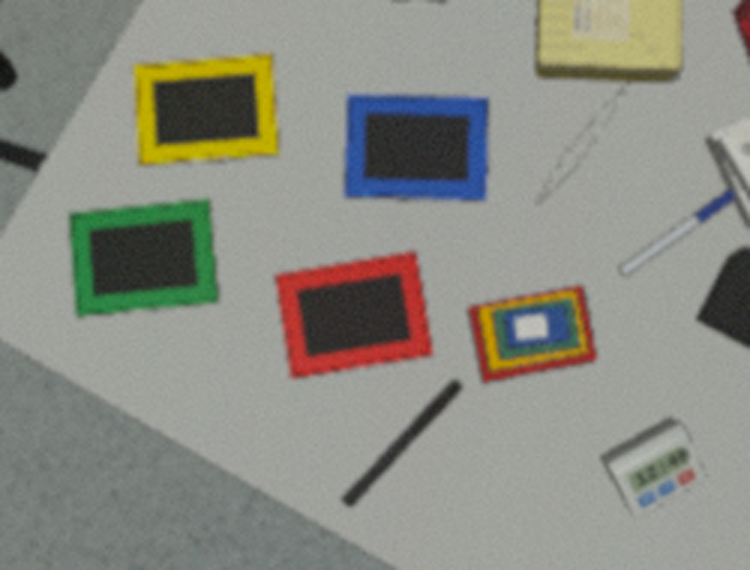

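View pics/s1.png

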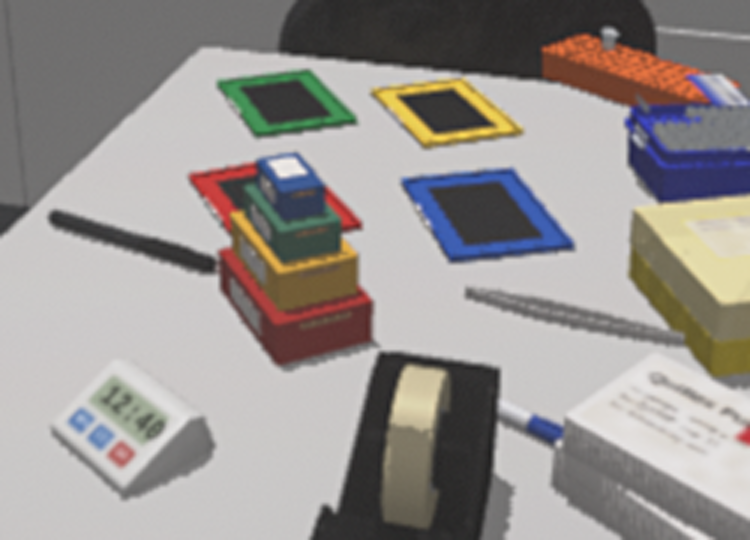

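```bash
cat > fit.py <<'E'
from h import *
from scipy.optimize import minimize
S={'red':(64,96,30,0),'yellow':(52,80,27,30),'green':(40,64,22,57),'blue':(28,48,20,79)}
def box(c,x,y,a,z=None):
    w,l,h,z0=S[c]; z0=z0 if z is None else z
    P=np.array([[i*w/2,j*l/2,0] for i in(-1,1) for j in(-1,1)]); ca,sa=np.cos(a),np.sin(a)
    xy=P[:,:2]@np.array([[ca,sa],[-sa,ca]])+[x,y]
    return np.r_[np.c_[xy,np.full(4,z0)],np.c_[xy,np.full(4,z0+h)]]
def colour(s):
    h=cv2.cvtColor(cv2.GaussianBlur(s['pixels'],(3,3),0),cv2.COLOR_RGB2HSV).astype(int); H,Sa,V=h[...,0],h[...,1],h[...,2]
    sat=Sa>90
    return dict(red=sat&((H<9)|(H>168)),yellow=sat&(H>14)&(H<38),green=sat&(H>45)&(H<=98),blue=sat&(H>98)&(H<135)),V
def fitm(s,mask,hull,x0):
    U=4; x,y,w,h=cv2.boundingRect(mask.astype(np.uint8)); o=np.array([x-8,y-8])
    m=cv2.resize(mask[y-8:y+h+8,x-8:x+w+8].astype(np.float32),None,fx=U,fy=U)
    def f(p):
        q=cv2.convexHull((((w2pix(s,hull(*p))-o+.5)*U-.5)*16).astype(np.int32))
        g=np.zeros(m.shape,np.uint8); cv2.fillConvexPoly(g,q,1,shift=4)
        return float(np.abs(cv2.GaussianBlur(g.astype(np.float32),(0,0),2.)-m).sum()/m.sum())
    x0=np.array(x0,float)
    sim=np.vstack([x0,x0+[6,0,0],x0+[0,6,0],x0+[0,0,.1]])
    R=minimize(f,x0,method='Nelder-Mead',options=dict(initial_simplex=sim,xatol=.02,fatol=1e-5))
    R=minimize(f,R.x,method='Nelder-Mead',options=dict(initial_simplex=np.vstack([R.x,R.x+[3,0,0],R.x+[0,3,0],R.x+[0,0,.06]]),xatol=.02,fatol=1e-5))
    return R.x,R.fun
def fillbig(m,near=None):
    cs=cv2.findContours(m.astype(np.uint8),0,2)[0]
    c=max(cs,key=cv2.contourArea) if near is None else max(cs,key=lambda c:cv2.contourArea(c)-5*np.linalg.norm(c.reshape(-1,2).mean(0)-near))
    g=np.zeros(m.shape,np.uint8); cv2.drawContours(g,[c],-1,1,-1); return g>0
def stackfit(s,cols,x0=(447,-372,.14),z=None):
    C,V=colour(s); roi=np.zeros(V.shape,bool); u,v=w2pix(s,[x0[0],x0[1],40 if z is None else z+10])[0].astype(int); roi[v-28:v+28,u-32:u+32]=1
    order=['red','yellow','green','blue']; out={}
    for c in cols:
        m=np.zeros(V.shape,bool)
        for k in order[order.index(c):]: m|=C[k]
        m=fillbig(m&roi,(u,v)); out[c]=fitm(s,m,lambda x,y,a:box(c,x,y,a,z),x0)
    return out
E
python3 - <<'E'
from fit import *
s=snap('top')
for c,(p,f) in stackfit(s,S).items(): print(c,p.round(2),round(f,3))
C,V=colour(s)
T=dict(red=(469,-225,.13),yellow=(647,-99,.08),green=(519,-46,.09),blue=(613,-280,-.02))
for c,t in T.items():
    u,v=w2pix(s,[t[0],t[1],3])[0].astype(int); roi=np.zeros(V.shape,bool); roi[v-27:v+27,u-30:u+30]=1
    def hull(w,l,z0,z1):
        def g(x,y,a):
            b=np.array([[i*w/2,j*l/2] for i in(-1,1) for j in(-1,1)])@np.array([[np.cos(a),np.sin(a)],[-np.sin(a),np.cos(a)]])+[x,y]
            return np.r_[np.c_[b,np.full(4,z0)],np.c_[b,np.full(4,z1)]]
        return g
    A=fitm(s,fillbig(C[c]&roi,(u,v)),hull(90,122,0,6),t)
    d=np.zeros(V.shape,bool); d[v-17:v+17,u-20:u+20]=1
    B=fitm(s,fillbig((V<85)&d,(u,v)),hull(58,90,3,3),t)
    print(c,A[0].round(2),round(A[1],3),B[0].round(2),round(B[1],3))
# landmark check with side
s2=snap('side')
print('tool')
for c in T:
    k=r.landmark_of('side','tray_'+c)
    if k: print(c,pix2w(s2,[k[0]['xy']],0).round(1),round(k[0]['conf'],2))
    k=r.landmark_of('side','carton_'+c)
    if k: print(c,pix2w(s2,[k[0]['xy']],S[c][3]).round(1),round(k[0]['conf'],2))
E
```

```text
red [ 4.4903e+02 -3.7540e+02  1.8000e-01] 0.097
yellow [ 4.5017e+02 -3.7267e+02  1.7000e-01] 0.044
green [ 4.4774e+02 -3.7167e+02  2.8000e-01] 0.6
blue [ 4.4857e+02 -3.7165e+02  1.3000e-01] 0.094
red [ 4.6856e+02 -2.2587e+02  1.6000e-01] 0.032 [ 4.6926e+02 -2.2668e+02  1.6000e-01] 0.177
yellow [ 6.4856e+02 -9.8690e+01  7.0000e-02] 0.031 [ 6.4969e+02 -9.8310e+01  2.0000e-02] 0.206
green [ 5.1912e+02 -4.6040e+01  9.0000e-02] 0.091 [ 5.1915e+02 -4.5850e+01  9.0000e-02] 0.067
blue [ 6.1284e+02 -2.7997e+02 -3.0000e-02] 0.056 [ 6.1320e+02 -2.8094e+02 -6.0000e-02] 0.103
tool
red [[ 476.6 -224.4    0. ]] 0.81
red [[ 446.8 -369.8    0. ]] 0.78
yellow [[ 639.2 -111.9    0. ]] 0.94
yellow [[ 449.3 -362.2   30. ]] 0.56
green [[522.5 -22.2   0. ]] 0.91
green [[ 449.5 -368.4   57. ]] 0.68
blue [[ 616.3 -283.1    0. ]] 0.67
blue [[ 446.9 -373.5   79. ]] 0.83
```

Call:
send_rows:
  series:
    - [0.0854,0.033,-0.05,0,-0.136]
    - [0.0854,0.033,-0.05,0,-0.136]
    - [0.0854,0.033,-0.05,0,-0.136]
    - [0.0854,0.033,-0.05,0,-0.136]
    - [0.0854,0.033,-0.05,0,-0.136]
    - [0.0854,0.033,-0.05,0,-0.136]
    - [0.0854,0.033,-0.05,0,-0.136]
    - [0.0854,0.033,-0.05,0,-0.136]
  grip_force: 25

```text
clock: 2.7
tool_pos: [449.5, 142.8, 231.6]
tool_rot: [2.047, 2.383, 0.001]
ft_force: [-0.4, 0.7, -0.0]
opening: 1.002
grasp_force: 0.0
```

Call:
send_rows:
  series:
    - [0.0854,0,-0.06,0,0]
    - [0.0854,0,-0.06,0,0]
    - [0.0854,0,-0.06,0,0]
    - [0.0854,0,-0.06,0,0]
    - [0.0854,0,-0.06,0,0]
    - [0.0854,0,-0.06,0,0]
    - [0.0854,0,-0.06,0,0]
    - [0.06,0,-0.06,0,0]

```text
clock: 3.7
tool_pos: [448.4, -337.5, 231.5]
tool_rot: [2.042, 2.387, 0.0]
ft_force: [1.7, -0.3, -0.8]
opening: 0.817
grasp_force: 0.0
```

Call:
send_rows:
  series:
    - [0.055,0,-0.0345,-0.02,0]
    - [0.055,0,0,-0.05,0]
    - [0.055,0,0,-0.05,0]
    - [0.055,0,0,-0.027,0]
    - [0.055,0,0,0,0]
    - [0.02,0,0,0,0]
    - [0.02,0,0,0,0]
    - [0.02,0,0,0,0]

```text
clock: 4.7
tool_pos: [449.7, -371.3, 86.7]
tool_rot: [2.039, 2.385, -0.001]
ft_force: [0.2, 0.2, 6.4]
opening: 0.319
grasp_force: 25.4
```

Run:
```python
from h import *
s=snap('side'); im=s['pixels'][180:330,190:390,::-1]; cv2.imwrite('pics/s2.png',cv2.resize(im,None,fx=3,fy=3,interpolation=cv2.INTER_CUBIC))
t=r.state(); print(t['opening'],t['grasp_force'],t['tool_pos'],t['ft_force'])
```

```text
0.32325446055784746 25.434937477111816 [ 449.68246587 -371.32716389   86.64786937] [-0.46809791  0.08856088  7.07460447]
```

View pics/s2.png

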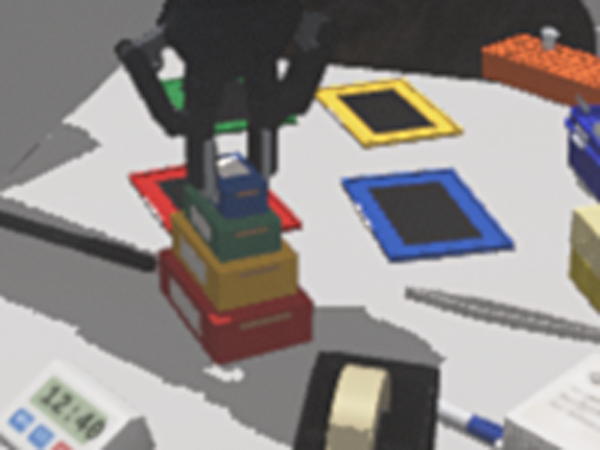

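Call:
send_rows:
  series:
    - [0.02,0,0,0.01,0]
    - [0.02,0,0,0.03,0]
    - [0.02,0.01,0,0.03,0]
    - [0.02,0.04,0.02,0,-0.05]
    - [0.02,0.04,0.03,0,-0.05]
    - [0.02,0.04,0.03,0,-0.05]
    - [0.02,0.033,0.011,0,-0.046]
    - [0.02,0,0,0,0]

```text
clock: 5.75
tool_pos: [613.2, -277.4, 154.4]
tool_rot: [2.262, 2.18, 0.001]
ft_force: [-0.7, -0.9, -1.3]
opening: 0.319
grasp_force: 25.0
```

Run:
```python
from fit import *
s=snap('top')
t=r.state(); print(t['opening'],t['grasp_force'],t['tool_pos'],t['ft_force'],t['tool_rot'])
for c,(p,f) in stackfit(s,['red','yellow','green']).items(): print(c,p.round(2),round(f,3))
```

```text
0.3197956930391642 24.954678118228912 [ 611.90257566 -278.25842086  154.20507088] [-0.6454406  -0.41008822 -1.16669352] [-2.26283947e+00 -2.17855149e+00  6.12132681e-04]
red [ 4.4954e+02 -3.7533e+02  1.9000e-01] 0.09
yellow [ 4.5036e+02 -3.7259e+02  1.7000e-01] 0.043
green [ 4.5279e+02 -3.6711e+02  1.3000e-01] 2.448
```

Call:
send_rows:
  series:
    - [0.02,0,0,-0.05,0]
    - [0.02,0,0,-0.05,0]
    - [0.02,0,0,-0.025,0]
    - [0.02,0,0,-0.015,0]
    - [0.02,0,0,-0.002,0]
    - [0.02,0,0,-0.001,0]
    - [0.02,0,0,0,0]

```text
clock: 6.68
tool_pos: [612.5, -279.6, 12.9]
tool_rot: [2.264, 2.175, 0.001]
ft_force: [-0.0, -0.1, -0.4]
opening: 0.324
grasp_force: 24.9
```

Call:
send_rows:
  series:
    - [0.02,0,0,0,0]
    - [0.02,0,0,-0.001,0]
    - [0.02,0,0,0,0]

```text
clock: 7.05
tool_pos: [611.9, -279.1, 10.7]
tool_rot: [2.265, 2.176, 0.0]
ft_force: [-0.3, 0.4, 0.9]
opening: 0.32
grasp_force: 25.1
```

Call:
send_rows:
  series:
    - [0.045,0,0,0,0]
    - [0.045,0,0,0,0]
    - [0.045,0,0,0,0]
    - [0.045,0,0,0.02,0]
    - [0.06,0,0,0.04,0]
    - [0.06,0,0,0.05,0]
    - [0.06,0,0,0.04,0]
    - [0.06,0,0,0,0]

```text
clock: 8.05
tool_pos: [614.4, -280.8, 167.4]
tool_rot: [2.257, 2.169, 0.003]
ft_force: [-0.1, 0.1, 1.1]
opening: 0.704
grasp_force: 0.0
```

Run:
```python
from fit import *
s=snap('top')
t=r.state(); print(t['opening'],t['tool_pos'])
P=s['pixels']
u,v=w2pix(s,[449,-372,79])[0].astype(int); print(u,v)
h=cv2.cvtColor(P,cv2.COLOR_RGB2HSV)
print(h[v,u-18:u+19].tolist())
print(stackfit(s,['blue'],(613,-280,-.04),3))
for k in r.cut_out('top','carton_green')[:1]:
    print(k['conf'],fitm(s,fillbig(k['mask']),lambda x,y,a:box('green',x,y,a),(449,-372,.15)))
```

```text
0.7030230262913855 [ 612.9820577  -279.87467952  164.13145857]
328 228
[[18, 205, 133], [24, 254, 172], [23, 255, 194], [23, 255, 188], [22, 178, 135], [53, 76, 104], [76, 111, 103], [75, 110, 109], [68, 60, 124], [48, 15, 166], [30, 8, 187], [33, 13, 193], [35, 8, 193], [30, 14, 194], [27, 12, 190], [23, 12, 194], [27, 12, 192], [30, 12, 190], [34, 9, 194], [34, 11, 194], [33, 13, 194], [41, 11, 192], [50, 18, 168], [67, 41, 136], [72, 95, 110], [73, 106, 106], [74, 105, 107], [73, 103, 109], [73, 105, 107], [72, 112, 105], [76, 105, 107], [59, 67, 110], [23, 157, 135], [23, 225, 163], [17, 205, 139], [4, 176, 138], [2, 110, 139]]
{'blue': (array([ 6.13510562e+02, -2.71495595e+02, -9.76494713e-02]), np.float64(1.6648920774459839))}
0.73 (array([ 4.49618338e+02, -3.72113189e+02,  1.52475110e-01]), np.float64(0.06405414640903473))
```

Call:
send_rows:
  series:
    - [0.065,-0.04,-0.02,0,0.048]
    - [0.065,-0.04,-0.024,0,0.048]
    - [0.065,-0.04,-0.024,0,0.048]
    - [0.065,-0.0435,-0.024,0,0.048]
    - [0.065,0,0,-0.02,0]
    - [0.065,0,0,-0.04,0]
    - [0.065,0,0,-0.02,0]
    - [0.065,0,0,0,0]

```text
clock: 9.15
tool_pos: [446.9, -369.3, 77.9]
tool_rot: [-2.043, -2.38, -0.002]
ft_force: [-0.9, 0.8, -0.0]
opening: 0.758
grasp_force: 0.0
```

Call:
send_rows:
  series:
    - [0.065,0,0,-0.008,0]
    - [0.065,0,0,0,0]

```text
clock: 9.4
tool_pos: [448.4, -371.2, 72.8]
tool_rot: [2.046, 2.383, -0.0]
ft_force: [0.0, -0.4, -0.2]
opening: 0.763
grasp_force: 0.0
```

Run:
```python
from h import *
a=[]
for i in range(4):
    a.append(r.state()['tool_pos']); snap('top')
print(np.array(a).round(1))
```

```text
[[ 448.4 -371.2   72.8]
 [ 448.5 -371.3   73. ]
 [ 448.5 -371.4   73.1]
 [ 448.5 -371.4   73.2]]
```

Call:
send_rows:
  series:
    - [0.065,0.001,-0.0005,-0.007,0]
    - [0.065,0,0,0,0]
    - [0.03,0,0,0,0]
    - [0.03,0,0,0,0]
    - [0.03,0,0,0,0]
    - [0.03,0,0,0,0]

```text
clock: 10.35
tool_pos: [449.2, -371.6, 65.5]
tool_rot: [2.046, 2.383, -0.0]
ft_force: [0.4, 0.2, 1.0]
opening: 0.46
grasp_force: 26.4
```

Call:
send_rows:
  series:
    - [0.03,0,0,0.015,0]
    - [0.03,0,0,0.03,0]
    - [0.03,0.01,0.05,0.02,-0.01]
    - [0.03,0.01,0.055,0,-0.01]
    - [0.03,0.01,0.055,0,-0.01]
    - [0.03,0.015,0.055,0,-0.01]
    - [0.03,0.015,0.055,0,-0.01]
    - [0.03,0.01,0.055,0,-0.012]

```text
clock: 11.35
tool_pos: [519.8, -44.8, 131.6]
tool_rot: [2.119, 2.317, 0.001]
ft_force: [0.7, 0.1, -0.9]
opening: 0.46
grasp_force: 26.3
```

Call:
send_rows:
  series:
    - [0.03,0,0,-0.03,0]
    - [0.03,0,0,-0.05,0]
    - [0.03,0,0,-0.026,0]
    - [0.03,0,0,0,0]
    - [0.03,0,0,0,0]

```text
clock: 11.98
tool_pos: [520.4, -46.9, 26.1]
tool_rot: [2.118, 2.317, 0.002]
ft_force: [-1.0, 0.2, -0.9]
opening: 0.46
grasp_force: 26.3
```

Call:
send_rows:
  series:
    - [0.03,-0.001,0,-0.006,0]
    - [0.03,0,0,-0.005,0]
    - [0.03,0,0,-0.001,0]
    - [0.03,0,0,0,0]
    - [0.03,0,0,0,0]

```text
clock: 12.6
tool_pos: [518.2, -46.5, 12.4]
tool_rot: [2.119, 2.319, 0.0]
ft_force: [1.5, -0.4, -0.3]
opening: 0.46
grasp_force: 26.3
```

Call:
send_rows:
  series:
    - [0.03,0,0,-0.001,0]
    - [0.03,0,0,0,0]
    - [0.048,0,0,0,0]
    - [0.048,0,0,0,0]
    - [0.048,0,0,0.015,0]
    - [0.07,0,0,0.04,0]
    - [0.07,0,0,0.05,0]
    - [0.07,0,0,0,0]

```text
clock: 13.6
tool_pos: [521.9, -47.6, 122.2]
tool_rot: [2.112, 2.312, 0.007]
ft_force: [0.6, 0.3, -0.2]
opening: 0.817
grasp_force: 0.0
```

Run:
```python
from fit import *
s=snap('top')
t=r.state(); print(t['opening'],t['tool_pos'],t['tool_rot'])
for c,(p,f) in stackfit(s,['red','yellow']).items(): print(c,p.round(2),round(f,3))
cv2.imwrite('pics/t3.png',cv2.resize(s['pixels'][120:310,150:400,::-1],None,fx=3,fy=3,interpolation=cv2.INTER_CUBIC))
for c,p0 in dict(blue=(613,-280,-.04),green=(519,-46,.09)).items():
  for k in r.cut_out('top','carton_'+c)[:2]: print(c,k['conf'],k['rect'],fitm(s,fillbig(k['mask']),lambda x,y,a:box(c,x,y,a,3),p0))
```

```text
0.8187707342529984 [520.04831594 -47.05759592 119.47513693] [2.11542276 2.31514532 0.00389663]
red [ 4.4925e+02 -3.7540e+02  1.9000e-01] 0.096
yellow [ 4.5019e+02 -3.7277e+02  1.7000e-01] 0.044
blue 0.69 [275.5, 161.8, 22.6, 14.8] (array([ 6.13676163e+02, -2.77394825e+02, -1.12829616e-01]), np.float64(0.09823601692914963))
green 0.8 [193.9, 194.0, 19.2, 21.3] (array([ 5.19108382e+02, -4.61406950e+01,  8.04782325e-02]), np.float64(0.5544829964637756))
```

View pics/t3.png

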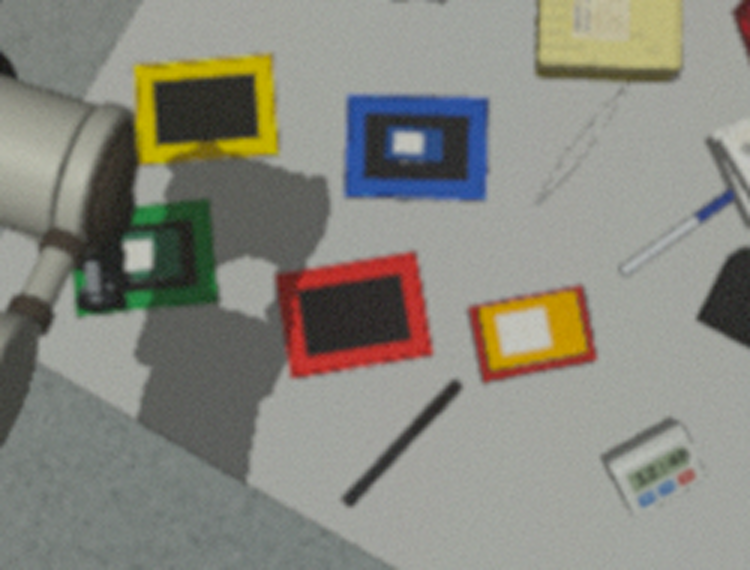

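Call:
send_rows:
  series:
    - [0.08,-0.01,-0.055,0,0.01]
    - [0.08,-0.01,-0.055,0,0.01]
    - [0.08,-0.01,-0.055,0,0.02]
    - [0.08,-0.01,-0.055,0,0.02]
    - [0.08,-0.0145,-0.055,0,0.02]
    - [0.08,-0.014,-0.051,0,0]
    - [0.08,0,0,-0.03,0]
    - [0.08,0,0,-0.02,0]

```text
clock: 14.75
tool_pos: [448.1, -371.4, 63.3]
tool_rot: [-2.023, -2.397, -0.002]
ft_force: [-0.7, 0.8, 0.1]
opening: 0.935
grasp_force: 0.0
```

Call:
send_rows:
  series:
    - [0.08,0,0,0,0]
    - [0.08,0,0,0,0]

```text
clock: 15.0
tool_pos: [450.1, -372.0, 66.7]
tool_rot: [2.023, 2.403, -0.0]
ft_force: [-0.2, -0.7, 0.1]
opening: 0.935
grasp_force: 0.0
```

Call:
send_rows:
  series:
    - [0.08,0,-0.0005,-0.018,0]
    - [0.08,0,0,-0.01,0]
    - [0.08,0,0,0,0]
    - [0.08,0,0,0,0]
    - [0.04,0,0,0,0]
    - [0.04,0,0,0,0]
    - [0.04,0,0,0,0]
    - [0.04,0,0,0,0]

```text
clock: 16.0
tool_pos: [449.9, -373.4, 38.9]
tool_rot: [2.024, 2.401, -0.0]
ft_force: [-0.8, 0.5, 3.9]
opening: 0.6
grasp_force: 27.9
```

Call:
send_rows:
  series:
    - [0.04,0,0,0.015,0]
    - [0.04,0,0,0.03,0]
    - [0.04,0.03,0.04,0.02,-0.02]
    - [0.04,0.034,0.047,0,-0.02]
    - [0.04,0.034,0.047,0,-0.02]
    - [0.04,0.034,0.047,0,-0.02]
    - [0.04,0.034,0.047,0,-0.02]
    - [0.04,0.0325,0.0465,0,0]

```text
clock: 17.0
tool_pos: [648.9, -96.7, 103.9]
tool_rot: [2.142, 2.298, 0.0]
ft_force: [0.5, -0.5, -0.6]
opening: 0.596
grasp_force: 27.4
```

Call:
send_rows:
  series:
    - [0.04,0,0,-0.02,0]
    - [0.04,0,0,-0.04,0]
    - [0.04,0,0,-0.02,0]
    - [0.04,0,0,0,0]
    - [0.04,0,0,0,0]
    - [0.04,0,0,0,0]

```text
clock: 17.75
tool_pos: [649.4, -99.2, 25.3]
tool_rot: [2.141, 2.295, 0.002]
ft_force: [0.6, -0.2, -0.8]
opening: 0.601
grasp_force: 27.4
```

Call:
send_rows:
  series:
    - [0.04,0,0,-0.007,0]
    - [0.04,0,0,-0.005,0]
    - [0.04,0,0,0,0]
    - [0.04,0,0,0,0]
    - [0.04,0,0,0,0]

```text
clock: 18.38
tool_pos: [648.3, -98.5, 11.8]
tool_rot: [2.142, 2.298, 0.0]
ft_force: [-2.8, 0.6, 5.4]
opening: 0.604
grasp_force: 28.3
```

Contact; release and lift.

Call:
send_rows:
  series:
    - [0.057,0,0,0,0]
    - [0.057,0,0,0,0]
    - [0.057,0,0,0,0]
    - [0.06,0,0,0.015,0]
    - [0.06,0,0,0.04,0]
    - [0.0854,0,0,0.04,0]
    - [0.0854,0,0,0,0]
    - [0.0854,0,0,0,0]

```text
clock: 19.38
tool_pos: [648.0, -98.4, 106.5]
tool_rot: [2.142, 2.298, 0.0]
ft_force: [-0.5, -0.6, -1.3]
opening: 0.999
grasp_force: 0.0
```

Run:
```python
from fit import *
s=snap('top')
t=r.state(); print(t['opening'],t['tool_pos'],t['tool_rot'])
for c,(p,f) in stackfit(s,['red']).items(): print(c,p.round(2),round(f,3))
for c,p0 in dict(red=(449,-374,.17),blue=(613,-280,-.04),green=(519,-46,.09)).items():
  for k in r.cut_out('top','carton_'+c)[:1]: print(c,k['conf'],k['rect'],fitm(s,fillbig(k['mask']),lambda x,y,a:box(c,x,y,a,0 if c=='red' else 3),p0))
```

```text
0.997244749686071 [647.34575113 -98.19486109 105.45281595] [-2.14126413e+00 -2.29661739e+00  1.11266691e-03]
red [ 4.4933e+02 -3.7514e+02  1.8000e-01] 0.078
red 0.92 [306.8, 214.6, 41.0, 29.0] (array([ 4.49660131e+02, -3.74273464e+02,  1.81199254e-01]), np.float64(0.07169244438409805))
blue 0.49 [276.8, 162.9, 23.4, 13.5] (array([ 6.14113614e+02, -2.76249032e+02, -6.90188363e-02]), np.float64(0.1113075539469719))
green 0.8 [185.2, 195.4, 24.9, 20.0] (array([ 5.18044361e+02, -4.81732495e+01,  5.00125107e-02]), np.float64(0.17383085191249847))
```

Call:
send_rows:
  series:
    - [0.0854,-0.034,-0.048,0,0.02]
    - [0.0854,-0.034,-0.048,0,0.02]
    - [0.0854,-0.034,-0.048,0,0.02]
    - [0.0854,-0.034,-0.048,0,0.02]
    - [0.0854,-0.034,-0.048,0,0.02]
    - [0.0854,-0.028,-0.036,0,0.011]
    - [0.0854,0,0,-0.03,0]
    - [0.0854,0,0,-0.01,0]

```text
clock: 20.58
tool_pos: [448.5, -373.3, 63.7]
tool_rot: [-2.01, -2.408, -0.002]
ft_force: [-1.0, 0.2, -0.2]
opening: 0.999
grasp_force: 0.0
```

Call:
send_rows:
  series:
    - [0.0854,0,0,0,0]
    - [0.0854,0,0,0,0]

```text
clock: 20.82
tool_pos: [450.9, -374.4, 67.1]
tool_rot: [2.009, 2.413, -0.0]
ft_force: [0.7, -0.1, 0.6]
opening: 0.998
grasp_force: 0.0
```

Call:
send_rows:
  series:
    - [0.0854,-0.001,0,-0.03,0]
    - [0.0854,0,0,-0.023,0]
    - [0.0854,0,0,0,0]
    - [0.0854,0,0,0,0]
    - [0.055,0,0,0,0]
    - [0.055,0,0,0,0]
    - [0.055,0,0,0,0]
    - [0.055,0,0,0,0]

```text
clock: 21.82
tool_pos: [449.9, -375.4, 15.0]
tool_rot: [2.01, 2.411, -0.001]
ft_force: [-0.1, 0.7, 6.1]
opening: 0.74
grasp_force: 27.8
```

Call:
send_rows:
  series:
    - [0.055,0,0,0.01,0]
    - [0.055,0,0,0.02,0]
    - [0.055,0,0,0.02,0]
    - [0.055,0.006,0.05,0,-0.01]
    - [0.055,0.006,0.05,0,-0.01]
    - [0.055,0.007,0.049,0,0]
    - [0.055,0,0,0,0]
    - [0.055,0,0,0,0]

```text
clock: 22.82
tool_pos: [468.7, -226.3, 64.5]
tool_rot: [2.034, 2.392, -0.001]
ft_force: [-0.6, 0.0, -0.6]
opening: 0.737
grasp_force: 28.5
```

Call:
send_rows:
  series:
    - [0.055,0,0,-0.02,0]
    - [0.055,0,0,-0.015,0]
    - [0.055,0,0,-0.007,0]
    - [0.055,0,0,-0.004,0]
    - [0.055,0,0,0,0]
    - [0.055,0,0,0,0]

```text
clock: 23.58
tool_pos: [468.5, -226.1, 17.9]
tool_rot: [2.035, 2.392, -0.0]
ft_force: [-0.5, -0.6, 2.5]
opening: 0.737
grasp_force: 28.9
```

Call:
send_rows:
  series:
    - [0.078,0,0,0,0]
    - [0.078,0,0,0,0]
    - [0.078,0,0,0,0]
    - [0.078,0,0,0.02,0]
    - [0.078,0,0,0.04,0]
    - [0.078,0,0,0.05,0]
    - [0.078,0,0,0.05,0]
    - [0.078,0,0,0.04,0]

```text
clock: 24.58
tool_pos: [468.4, -225.6, 219.6]
tool_rot: [2.034, 2.391, 0.0]
ft_force: [0.4, -0.3, -0.2]
opening: 0.912
grasp_force: 0.0
```

Call:
send_rows:
  series:
    - [0.078,-0.02,0.06,0,0]
    - [0.078,-0.02,0.06,0,0]
    - [0.078,-0.02,0.06,0,0]
    - [0.078,-0.02,0.06,0,0]
    - [0.078,0,0.06,0,0]
    - [0.078,0,0.06,0,0]
    - [0.078,0,0.06,0,0]
    - [0.078,0,0.06,0,0]

```text
clock: 25.58
tool_pos: [388.7, 253.8, 217.5]
tool_rot: [2.035, 2.393, 0.001]
ft_force: [0.5, -0.9, 0.6]
opening: 0.918
grasp_force: 0.0
```

Run:
```python
from fit import *
s=snap('top')
cv2.imwrite('pics/t4.png',cv2.resize(s['pixels'][120:310,150:400,::-1],None,fx=3,fy=3,interpolation=cv2.INTER_CUBIC))
T=dict(red=(468.8,-226,.16),yellow=(648.6,-98.7,.06),green=(519.1,-46,.09),blue=(613,-280.3,-.04))
for c,p0 in T.items():
  for k in r.cut_out('top','carton_'+c)[:1]:
    p,f=fitm(s,fillbig(k['mask']),lambda x,y,a:box(c,x,y,a,3),p0); print(c,round(k['conf'],2),(p-p0).round(2),round(f,3))
s=snap('side'); cv2.imwrite('pics/s4.png',cv2.resize(s['pixels'][180:360,170:420,::-1],None,fx=3,fy=3,interpolation=cv2.INTER_CUBIC))
```

```text
red 0.56 [0.48 2.05 0.  ] 0.058
yellow 0.71 [-0.57  3.1   0.03] 0.132
green 0.82 [-0.27 -2.08  0.02] 0.101
blue 0.57 [-0.16  3.16 -0.  ] 0.076
```

View pics/t4.png

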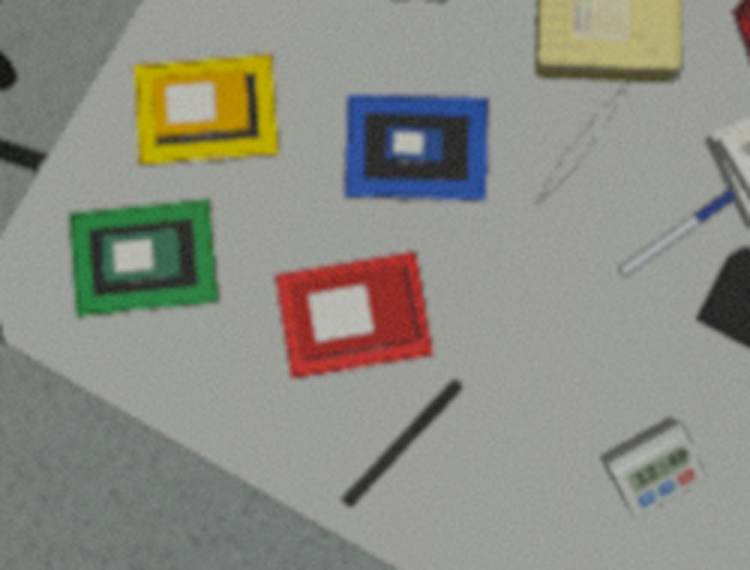

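View pics/s4.png

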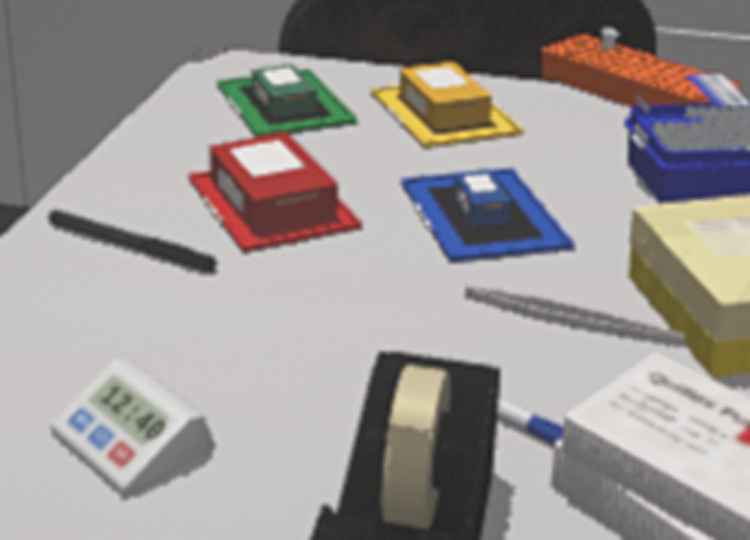

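The pictures show all four cartons flat in their trays: in the top crop, red is at about (352,313), yellow (205,105), green (145,255) and blue (415,145). The fits put each centre within about 3 mm of its tray's centre. The timer and marker are where they started.

```bash
python3 -c "
from station import r
print(r.finish_job())"
```

```text
the job is handed in; nothing more can be done
None
```

I set all four cartons flat, label up, in the trays of their own colours and handed the job in at about 26 s. My last measurements put each centre within about 3 mm of its tray's centre and each long side within 0.03 rad. The timer and marker had not visibly moved, and the hand-in returned no verdict.

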